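# Draw the torque wrench out of the short-opening drawer

## Robot

A 6-joint arm with a two-finger parallel gripper is mounted at the origin on the work surface. World frame = base frame: x ahead of the robot, y to its left, z up, the work surface at z = 0. Lengths are in m, angles in rad, forces in N, time in s.
With the tool pointing down it reaches from about 0.375 to 0.9 m from the base axis. Payload 3.1 kg.
Tool frame: the origin (TCP) lies midway between the tips of the shut fingers; the grasp point (between the pads) lies 19 mm behind it (robot.grip_depth is the distance from the TCP to the grasp point, in m); z points along the fingers, y is the direction in which the jaws open and shut (so a half turn about z gives the same grasp; the last joint's range is limited). The gripper opens to 87 mm and grips with 3 to 60 N. Pads are 19 mm wide; open, the fingers measure 117 mm over their backs; the gripper's body (75 mm by 190 mm) begins 51 mm behind the grasp point.
Start: joints at [-1.425, 0.527, 1.433, -0, 1.181, -0.178], TCP at [0.199, -0.592, 0.201] pointing down, gripper open.
Joint ranges: [-3.08, 3.08], [-0.75, 2.2], [0.22, 2.44], [-1.43, 4.57], [0, 2.65], [-2.85, 2.85]. Speed limits (rad/s): [2.79, 2.79, 3.14, 3.14, 3.14, 3.14].

## Interface

Orientations are given as a unit quaternion [x, y, z, w].
In Python, from rig import robot gives the robot as it stands.
- The arm moves only by the tool carry_out, never from a script. Its arguments are lists of equal length, an entry for each row: "dr": the turn, a rotation vector about the world's x, y, z in rad, a list of three; "translation": the shift along the world's x, y, z in cm, a list of three; "grip": the opening, from 0 (shut) to 1 (fully open). A call has 1 to 20 rows; each row is the pose to reach, as a shift and turn from the pose commanded when the call began; what a row does not reach only later rows make up. A row lasts 1/12 s, in which the tool goes at most 41.7 mm and 7.16 degrees, less where a joint would pass 70% of its speed; a pose out of reach is approached as far as the arm can. A call with a gripper value outside its range is refused whole. The fingers move at their own pace and stop on an object; "newtons" is the grip in N (left out, the last holds). Time passes only in rows, so rows that repeat a pose let the fingers close. It gives the time, the measured TCP pose, the force and the opening at its end, in the units of the state.
- robot.get_obs(): the state, without advancing time (a new reading comes with each control period).
- robot.camera(name): name is "side" or "top"; returns a dict with "color" (384x512x3 uint8, blue, green, red), "camera_matrix" (3x3 intrinsics, pixels), "T" (4x4, takes a point from camera to world coordinates). Camera axes: x right, y down, z forward; pixel columns grow to the right and rows downward; lengths in m; the calibration is good to about 2 mm. A picture is of the moment at which its call begins. There is no depth.
- robot.hand_in(): hands the job in, once; it reports no verdict.
The state is a dict: "time": time; "q": joint angles; "joint_velocities": joint speeds; "joint_torque": joint torques, N m; "position": TCP position; "tool_rot": TCP orientation; "ft_force": force on the tool from outside, world axes, zero at the start; "moment": the same for the moment, N m; "grip_width": finger opening in m.
Only numpy, scipy, OpenCV 4.12 (cv2) and the standard library are available. Lean on these libraries where they do the work, as an engineer would, in place of code of your own. Each camera call takes 0.05 s, during which the arm holds its last target. There are 200 camera calls.

## Task

The torque wrench for the pressure vessel's bolts lies in the top drawer of the small drawer unit: pull that drawer out until it comes up against its stop. The stop leaves too short a gap to lift the wrench out flat, so raise its handle end, draw it out at a slant through the gap without banging it about, and finish while still holding it in the gripper: roughly level, well above the height of the drawer unit, touching nothing else. Leave the drawer open with the small spanner lying in it, and do not disturb the vessel, the beaker or the tablet on the bench.

Things in the scene. Friction and masses are not known exactly. Their poses are not given: they have to be found in the camera images.
- cab: White sheet-steel drawer unit fixed on the bench: 400 mm deep (its x), 240 mm wide (its y), 180 mm high, two drawers one above the other; the top one holds the wrench. Origin: centre of its underside. The open front lies at x = -200 mm; the drawers slide out along its -x. The top drawer's inner floor is 102 mm above the bench.
- cab_edge (a point): Middle of the top front edge of the drawer unit (axes as cab: x into the unit, z up; 180 mm above the bench). The underside of the top panel, under which the wrench must come out, is 8 mm below it.
- drawer (a joint): Top drawer, in m: 0 shut, 0.215 at its stop; it stays where left and takes about 3 to 6 N to move. Inside 204 mm wide, 376 mm deep; side walls 45 mm high. Its front plate is 12 mm thick, its upper edge 169 mm above the bench, its inner face level with the unit's open front when shut, so 215 mm before it at the stop.
- drawer_handle (a point): Middle of the top drawer's bar handle: a level steel bar 11 mm thick and 120 mm long (along the point's y), 35 mm in front of the drawer's front plate (29 mm clear between), 150 mm above the bench. Axes as cab; -x is the pulling direction. The point moves with the drawer.
- wrench_mid (a point): Middle of the torque wrench, 12 mm above its underside. 330 mm long along its x: +x to the round ratchet head, -x to the black handle, which points to the drawer's front; z up as it lies. From x = -74 to +126 mm it is a flat steel tube 22 mm wide (y), 18 mm thick (z), centred on the axis. It weighs 0.4 to 0.65 kg and balances about here.
- wrench_butt (a point): Handle end of the wrench, on its axis (x = -165 mm from the middle; axes as wrench_mid). The handle, 30 mm wide and 24 mm thick, runs from here to the flat tube.
- wrench_head (a point): Head end of the wrench, on its axis (x = +165 mm from the middle; axes as wrench_mid). The head is 36 mm across and 24 mm thick, with a square drive standing 10 mm above its upper face, 18 mm from this end.
- spanner_mid (a point): Middle of a small steel combination spanner, 140 mm long, 24 mm wide, 8 mm thick, lying in the top drawer beside the wrench on its +y side; it stays there.
- vessel: Bystander: steel pressure vessel on the bench with six bolts on its lid, 100 mm across at the foot, 166 mm high; origin under its centre.
- beaker: Bystander: clear beaker, 68 mm across, 95 mm high; origin under its centre.
- tablet: Bystander: tablet computer lying flat, 175 x 250 x 9 mm; origin under its centre.

How it is judged:
On the way, in this order (a step that is already met when the one before it is completed fails the run):
1. the top drawer is pulled out to its stop (value of joint drawer above 0.209 m), for 0.2 s.
2. the wrench slants through the gap: handle end higher than the unit's top edge, head end still under the top panel (z of wrench_butt in the frame of cab_edge above 0 m and x of wrench_head in the frame of cab_edge above 0 m and z of wrench_head in the frame of cab_edge below -0.008 m), for 0.05 s.
At the end, for the whole second after the job is handed in: The gripper holds the wrench at rest, both its ends more than 30 mm above the height of the drawer unit's top, its length within 25 degrees of level, not touching the unit; the drawer is still open (more than 160 mm) and the spanner lies in it (height (world z) of each of wrench_butt, wrench_head above 0.21 m and angle between wrench_mid's own x axis and vertical between 1.13 and 2.01 rad and contact force between the fingers and wrench above 2 N and contact force between wrench and cab below 0.2 N and linear speed of wrench below 0.05 m/s and value of joint drawer above 0.16 m and z of spanner_mid in the frame of drawer_handle below -0.02 m and x of spanner_mid in the frame of drawer_handle between 0.047 and 0.42 m); the arm keeps its last pose, push and grip.
It fails at once if the wrench is banged or forced against the drawer or the unit (more than 80 N) (contact force between wrench and cab above 80 N).
It fails at once if the pressure vessel is disturbed (more than 20 mm) (distance of vessel from where it was at the start of the episode above 0.02 m).
It fails at once if the beaker is disturbed (more than 20 mm) (distance of beaker from where it was at the start of the episode above 0.02 m).
It fails at once if the tablet is disturbed (more than 20 mm) (distance of tablet from where it was at the start of the episode above 0.02 m).
It also fails if it takes over 58 s, if anything falls off the work surface, if the arm or the gripper's body presses on something with over 40 N, if the wrist force passes 120 N, or if a joint passes its speed limit or range.

## Working session

There is one attempt and no reset: what is moved stays moved. The work goes in short steps, Python scripts to look and compute and a tool call to move; the robot and the scene stay as the last step left them, time stands still between calls to the robot, and variables do not carry over. Pictures are saved under pics/ and viewed, about 8 in all and at most 12, crops included, and the job is handed in when it is done.

Besides the shell and the picture viewer there is one more tool, called after "Call:" as a command line: name --argument value ..., lists and objects as JSON in quotes. carry_out: Moves the arm, as the interface text tells. Its arguments: {"type":"object","properties":{"dr":{"type":"array"},"translation":{"type":"array"},"grip":{"type":"array"},"newtons":{"type":"number"}},"required":["dr","translation","grip"]}

```bash
mkdir -p pics
cat > h.py <<'E'
import numpy as np, cv2
from rig import robot
def shot(name,fn=None):
    c=robot.camera(name)
    if fn: cv2.imwrite('pics/'+fn,c['color'])
    return c
def ray(c,u,v):
    K=np.array(c['camera_matrix']);T=np.array(c['T'])
    d=T[:3,:3]@np.linalg.solve(K,[u,v,1.]);return T[:3,3],d
def onz(c,u,v,z):
    o,d=ray(c,u,v);return o+d*(z-o[2])/d[2]
def proj(c,p):
    K=np.array(c['camera_matrix']);T=np.array(c['T'])
    q=K@(T[:3,:3].T@(np.array(p)-T[:3,3]));return q[:2]/q[2]
E
python3 - <<'E'
from h import *
a=shot('side','s0.png');b=shot('top','t0.png')
for c in(a,b): print(np.round(c['T'],3).tolist(),np.round(c['camera_matrix'],1).tolist())
print(robot.get_obs())
E
```

```text
[[-0.991, -0.095, 0.098, 0.482], [-0.136, 0.727, -0.673, 0.889], [-0.007, -0.68, -0.733, 1.097], [0.0, 0.0, 0.0, 1.0]] [[352.7, 0.0, 252.4], [0.0, 352.7, 198.6], [0.0, 0.0, 1.0]]
[[-0.004, -0.989, 0.149, 0.466], [-1.0, 0.002, -0.012, 0.018], [0.011, -0.149, -0.989, 1.199], [0.0, 0.0, 0.0, 1.0]] [[354.7, 0.0, 257.5], [0.0, 354.7, 188.4], [0.0, 0.0, 1.0]]
{'time': 0.1, 'q': array([-1.42452523e+00,  5.28359312e-01,  1.43376399e+00,  3.85994932e-06,
        1.18138123e+00, -1.78536680e-01]), 'joint_velocities': array([ 0.0011281 , -0.00357874, -0.00181037,  0.00100781, -0.00106426,
       -0.00090757]), 'joint_torque': array([-4.21314016e-04, -4.40984952e+01, -1.77150410e+01,  6.34789327e-02,
        5.34018874e-02, -4.28991609e-05]), 'position': array([ 0.19935966, -0.59162659,  0.20038129]), 'tool_rot': array([ 9.86841116e-01,  1.61690129e-01,  1.72058789e-05, -9.55788049e-04]), 'ft_force': array([-0.24351918,  0.84633252,  0.72394485]), 'moment': array([ 0.01390737, -0.01071785, -0.03097874]), 'grip_width': 0.08716773916343563}
```

```bash
python3 -c "
import cv2,numpy as np
a=cv2.imread('pics/s0.png');b=cv2.imread('pics/t0.png')
cv2.imwrite('pics/st0.png',cv2.resize(np.vstack([a,b]),(512,768))[:,:])
cv2.imwrite('pics/S0.png',cv2.resize(a,(800,600)));cv2.imwrite('pics/T0.png',cv2.resize(b,(800,600)))"
```

```text
(no output)
```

View pics/S0.png

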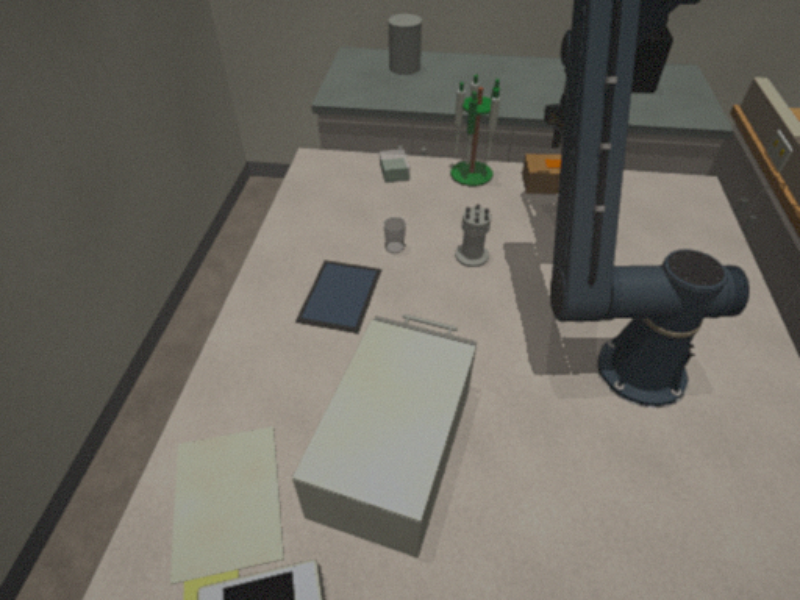

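View pics/T0.png

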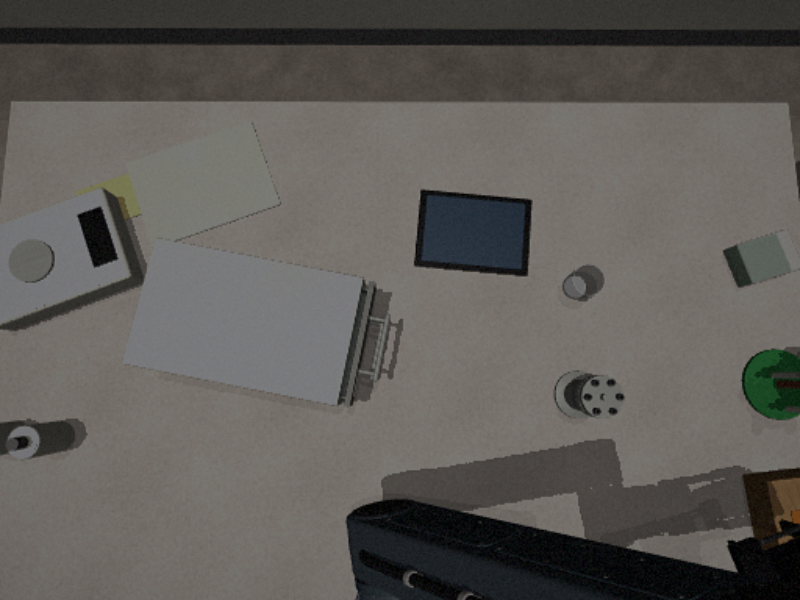

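The side view shows the unit with its front and bar handle facing away, toward world -y. In the top view (800 px wide) the unit's top corners are at about (165,239), (364,277), (338,404) and (125,363). The bar runs (386,318)-(376,378), the tablet is at (473,232), the beaker at (575,287) and the vessel at (575,395).

Run:
```python
from h import *
a=robot.camera('top');b=robot.camera('side')
g=cv2.cvtColor(a['color'],cv2.COLOR_BGR2GRAY)
C=[onz(a,u*.64,v*.64,.18)[:2] for u,v in[(165,239),(364,277),(338,404),(125,363)]]
for i in range(4):print(np.round(C[i],3),round(np.linalg.norm(C[i]-C[i-1]),3))
C2=[onz(b,u*.64,v*.64,.18)[:2] for u,v in[(374,320),(476,344),(417,556-12),(302,486)]]
C2=[onz(b,u*.64,v*.64,.18)[:2] for u,v in[(376,321),(475,343),(413,535),(305,483)]]
print('side',np.round(C2,3).tolist())
for n,(u,v),z in[('h1',(386,318),.15),('h2',(376,378),.15),('tab',(473,232),.009),('beakertop',(575,287),.095),('vesseltop',(603,396),.166),('vfoot',(575,395),0)]:print(n,np.round(onz(a,u*.64,v*.64,z),3))
print('side h',np.round([onz(b,404*.64,317*.64,.15),onz(b,456*.64,329*.64,.15)],3))
d=C[1]-C[0];e=C[2]-C[3];f=d/np.linalg.norm(d)+e/np.linalg.norm(e);f/=np.linalg.norm(f);print('out',f,np.degrees(np.arctan2(f[1],f[0])))
```

```text
[0.725 0.451] 0.238
[0.652 0.077] 0.381
[0.42  0.123] 0.237
[0.494 0.51 ] 0.394
side [[0.641, 0.085], [0.42, 0.12], [0.505, 0.543], [0.704, 0.479]]
h1 [0.578 0.037 0.15 ]
h2 [0.466 0.055 0.15 ]
tab [ 0.784 -0.153  0.009]
beakertop [ 0.646 -0.345  0.095]
vesseltop [ 0.431 -0.363  0.166]
vfoot [ 0.428 -0.365  0.   ]
side h [[0.583 0.038 0.15 ]
 [0.462 0.059 0.15 ]]
out [-0.19111206 -0.98156823] -101.01768980091117
```

Call:
carry_out --dr '[[0,0,0],[0,0,0],[0,0,0],[0,0,-0.1],[0,0,-0.2],[0,0,-0.3],[0,0,-0.4],[0,0,-0.518],[0,0,-0.518],[0,0,-0.518],[0,0,-0.518],[0,0,-0.518],[0,0,-0.518],[0,0,-0.518],[0,0,-0.518],[0,0,-0.518],[0,0,-0.518],[0,0,-0.518],[0,0,-0.518],[0,0,-0.518]]' --translation '[[0,0,4],[0,0,8],[0,0,10],[2,4,10],[4,8,10],[6,12,10],[8,16,10],[10,20,10],[12,24,10],[14,28,10],[16,32,10],[18,36,10],[20,40,10],[22,44,10],[24,48,10],[26,52,10],[28,56,10],[30,60,10],[32.4,64.1,10],[32.4,64.1,10]]' --grip '[0.3,0.3,0.3,0.3,0.3,0.3,0.3,0.3,0.3,0.3,0.3,0.3,0.3,0.3,0.3,0.3,0.3,0.3,0.3,0.3]' --newtons 40

```text
time: 1.87
position: [0.5191, 0.0421, 0.3013]
tool_rot: [0.995, -0.096, 0.0, 0.0]
ft_force: [0.7, -0.1, 0.6]
grip_width: 0.026
```

Call:
carry_out --dr '[[0,0,0],[0,0,0],[0,0,0],[0,0,0],[0,0,0],[0,0,0]]' --translation '[[0,0,0],[0,0,-3],[0,0,-6],[0,0,-9],[0,0,-12],[0,0,-12]]' --grip '[0.3,0.3,0.3,0.3,0.3,0.3]'

```text
time: 2.37
position: [0.5138, 0.0402, 0.1761]
tool_rot: [0.995, -0.097, -0.006, -0.0]
ft_force: [-0.6, 0.3, 0.1]
grip_width: 0.0261
```

Run:
```python
from h import *
a=shot('top');b=shot('side');s=robot.get_obs();print(s['position'],s['tool_rot'])
def crop(c,p,w=45,h=33):
    u,v=proj(c,p).astype(int);u0,v0=u-w,v-h;print(u0,v0)
    return cv2.resize(c['color'][v0:v0+2*h,u0:u0+2*w],None,fx=8.6,fy=8.6,interpolation=cv2.INTER_CUBIC)
cr=[crop(a,[.523,.049,.15]),crop(b,[.523,.049,.15])]
im=np.hstack(cr);im=cv2.convertScaleAbs(cv2.resize(im,(800,int(800*im.shape[0]/im.shape[1]))),alpha=1.6)
cv2.imwrite('pics/c1.png',im)
```

```text
[0.51805342 0.0397346  0.18082177] [ 9.95323696e-01 -9.65869684e-02 -1.30253337e-03 -3.23117737e-05]
197 189
229 173
```

View pics/c1.png

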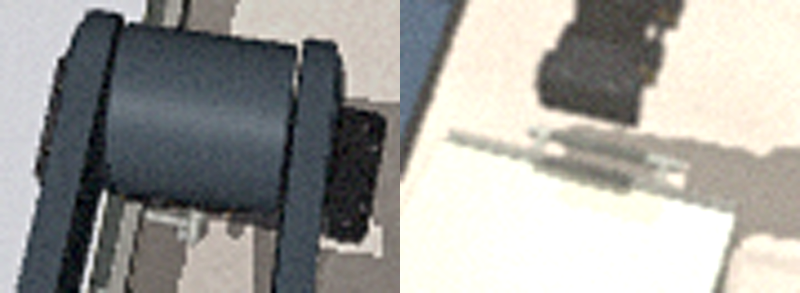

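The crop shows the wrist right above the bar and hiding it in the top view, with the fingers over the bar in the side view. The exact offset can't be read from this.

Call:
carry_out --dr '[[0,0,0],[0,0,0],[0,0,0]]' --translation '[[0,0,0],[0,0,0],[0,0,0]]' --grip '[0.3,0.3,0.3]'

```text
time: 2.72
position: [0.5202, 0.0397, 0.1832]
tool_rot: [0.995, -0.097, 0.002, 0.0]
ft_force: [-0.4, 0.1, -0.7]
grip_width: 0.0261
```

Call:
carry_out --dr '[[0,0,0],[0,0,0],[0,0,0],[0,0,0],[0,0,0],[0,0,0],[0,0,0],[0,0,0]]' --translation '[[0.3,0.9,0],[0.3,0.9,0],[0.3,0.9,-1],[0.3,0.9,-2],[0.3,0.9,-3],[0.3,0.9,-4],[0.3,0.9,-4.7],[0.3,0.9,-4.7]]' --grip '[0.3,0.3,0.3,0.3,0.3,0.3,0.3,0.3]'

```text
time: 3.38
position: [0.52, 0.049, 0.1319]
tool_rot: [0.995, -0.097, -0.002, -0.0]
ft_force: [-0.9, 0.2, -0.2]
grip_width: 0.026
```

No contact on the way down, so I close on the bar.

Call:
carry_out --dr '[[0,0,0],[0,0,0],[0,0,0],[0,0,0],[0,0,0],[0,0,0]]' --translation '[[0,0,0],[0,0,0],[0,0,0],[0,0,0],[0,0,0],[0,0,0]]' --grip '[0,0,0,0,0,0]' --newtons 30

```text
time: 3.88
position: [0.5219, 0.0489, 0.1346]
tool_rot: [0.995, -0.096, 0.0, 0.0]
ft_force: [0.7, 0.3, 0.4]
grip_width: 0.0013
```

The fingers shut fully (1 mm), so the bar was missed. I'll look again.

Run:
```python
from h import *
a=shot('top');b=shot('side')
def crop(c,p,w,h):
    u,v=proj(c,p).astype(int);u0,v0=u-w,v-h;print(u0,v0,proj(c,p),proj(c,robot.get_obs()['position']))
    return cv2.resize(c['color'][v0:v0+2*h,u0:u0+2*w],None,fx=8,fy=8,interpolation=cv2.INTER_CUBIC)
im=cv2.convertScaleAbs(crop(b,[.523,.049,.15],50,37),alpha=1.6)
cv2.imwrite('pics/c2.png',im)
```

```text
224 169 [274.90107654 206.77263131] [275.03833228 209.58950474]
```

View pics/c2.png

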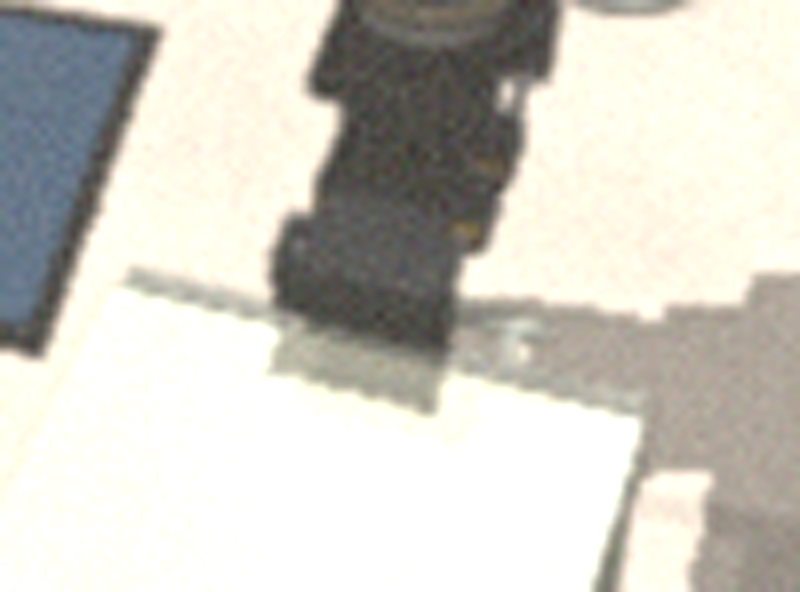

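The side crop has the bar's right end at about (530,325) and the gripper body hides the rest. I'll re-measure the bar on enlarged crops of the unobstructed start pictures.

Run:
```python
from h import *
a=robot.camera('top');b=robot.camera('side')
t=cv2.imread('pics/t0.png');s=cv2.imread('pics/s0.png')
ims=[]
for n,c,i in(('top',a,t),('side',b,s)):
    u,v=proj(c,[.523,.049,.15]).astype(int);u0,v0=u-28,v-37
    print(n,u0,v0);ims.append(cv2.resize(i[v0:v0+66,u0:u0+50],None,fx=8,fy=8,interpolation=cv2.INTER_CUBIC))
ims[0]=cv2.convertScaleAbs(ims[0],alpha=1.5)
cv2.imwrite('pics/c3.png',np.hstack(ims))
f=np.array([-.193,-.981,0])
p=np.array([.522,.049,.205]);print(proj(b,p-f*.095))
```

```text
top 214 185
side 246 169
[267.68452412 216.19577052]
```

View pics/c3.png

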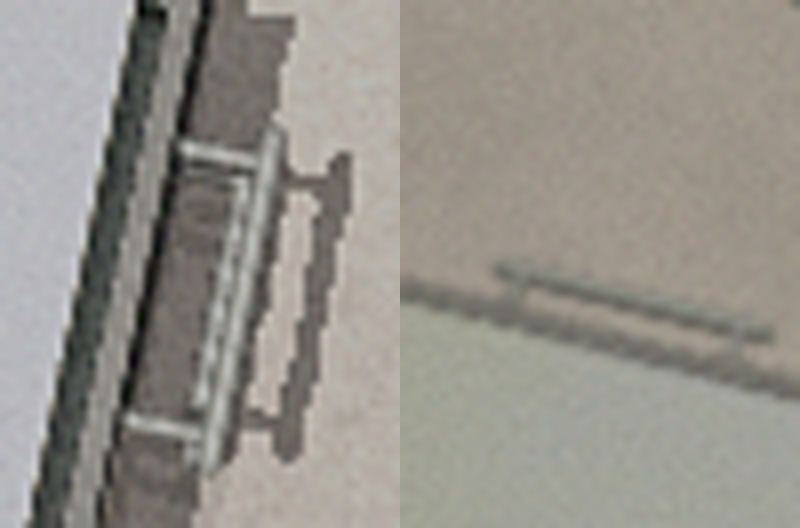

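Run:
```python
from h import *
a=robot.camera('top');b=robot.camera('side')
def tri(p,q):
    o1,d1=ray(a,*p);o2,d2=ray(b,*q)
    s=np.linalg.lstsq(np.c_[d1,-d2],o2-o1,rcond=None)[0]
    x,y=o1+d1*s[0],o2+d2*s[1];return (x+y)/2,np.linalg.norm(x-y)
print(tri((248.4,201.3),(258.5,202.5)),tri((240.2,243.1),(292.25,210.9)))
for z in(.15,):
  print([np.round(onz(a,*p,z),4) for p in((248.4,201.3),(240.2,243.1))],[np.round(onz(b,*p,z),4) for p in((258.5,202.5),(292.25,210.9))])
# front plate top strip edges at z .169 along the bar's middle
for u,v in[(120,250),(165,250)]:print(onz(a,214+u/8,185+v/8,.169))
print(onz(a,214+95/8,185+250/8,.18))
print(proj(a,[.522,.049,.135]),proj(a,[.522,.049,.3]))
```

```text
(array([0.58482588, 0.03256522, 0.14610474]), np.float64(0.0011851252497953758)) (array([0.46117982, 0.05668159, 0.14571138]), np.float64(0.002006663170890517))
[array([0.585 , 0.0325, 0.15  ]), array([0.4622, 0.0565, 0.15  ])] [array([0.5838, 0.0361, 0.15  ]), array([0.4603, 0.0605, 0.15  ])]
[0.53936468 0.08851487 0.169     ]
[0.5393108 0.0722106 0.169    ]
[0.53860736 0.09672042 0.18      ]
[242.9579335 222.8298883] [241.06243776 219.37193408]
```

Call:
carry_out --dr '[[0,0,0],[0,0,0],[0,0,0],[0,0,0],[0,0,0],[0,0,0],[0,0,0],[0,0,0],[0,0,0]]' --translation '[[0,0,2],[0,0,4],[0,0,6],[-0.8,-4,6],[-1.6,-8,6],[-2.4,-12,6],[-2.4,-12,6],[-2.4,-12,6],[-2.4,-12,6]]' --grip '[0,0,0.3,0.3,0.3,0.3,0.3,0.3,0.3]'

```text
time: 4.93
position: [0.4975, -0.0708, 0.1941]
tool_rot: [0.995, -0.097, -0.0, -0.0]
ft_force: [0.7, 0.5, 0.1]
grip_width: 0.0254
```

Run:
```python
from h import *
a=shot('top');b=shot('side');s=robot.get_obs();P=s['position'];print(P,s['grip_width'])
ims=[]
for c,p in((a,[.51,.02,.15]),(b,[.51,.0,.15])):
    u,v=proj(c,p).astype(int);u0,v0=u-36,v-48
    i=cv2.convertScaleAbs(c['color'],alpha=1.6)
    i=cv2.resize(i[v0:v0+84,u0:u0+56],None,fx=7,fy=7,interpolation=cv2.INTER_CUBIC)
    for q,col in((P,(0,0,255)),(P+[0,0,.07],(0,255,0))):
        x=((proj(c,q)-[u0,v0])*7).astype(int);cv2.drawMarker(i,tuple(map(int,x)),col,0,12,1)
    print(u0,v0);ims.append(i)
cv2.imwrite('pics/c4.png',np.hstack(ims))
```

```text
[ 0.49761462 -0.06975401  0.19404572] 0.025779447433061157
216 178
243 149
```

View pics/c4.png

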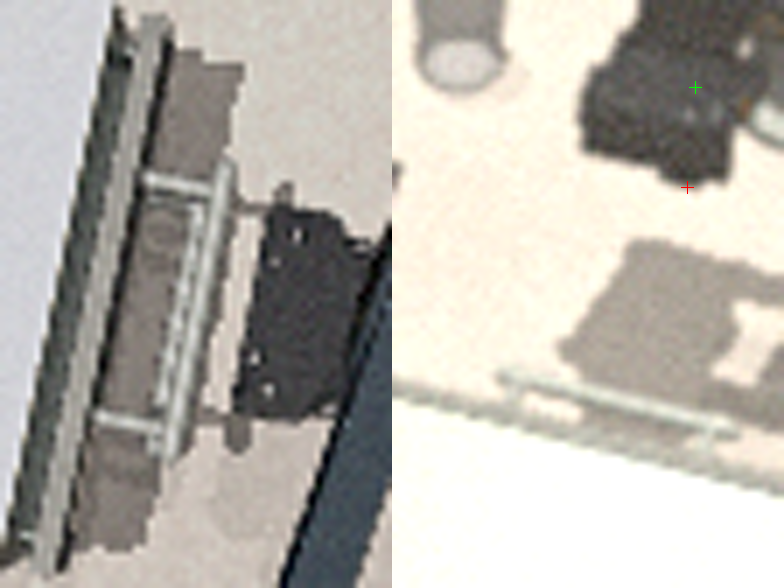

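Run:
```python
from h import *
a=robot.camera('top');b=robot.camera('side');P=robot.get_obs()['position']
print(P)
f=np.array([-.193,-.981,0]);g=np.array([.981,-.193,0])
for z in(.235,.264,.30):print(z,onz(a,251.7,222.3,z))
for z in(.18,.19,.2):print('tip',onz(b,243+(700-392)/7,149+183/7,z), onz(b,243+(670-392)/7,149+178/7,z))
for dz in (0,.03,.07):
  print(dz,proj(b,P-f*.0435/1.5+g*.0095+[0,0,dz]),proj(b,P-f*.095+g*.0375+[0,0,dz]))
```

```text
[ 0.49776956 -0.06961364  0.19412029]
0.235 [0.51805434 0.02240869 0.235     ]
0.264 [0.51647866 0.0222755  0.264     ]
0.3 [0.51452264 0.02211015 0.3       ]
tip [ 0.49131602 -0.08914372  0.18      ] [ 0.50765102 -0.0909785   0.18      ]
tip [ 0.49121836 -0.07847315  0.19      ] [ 0.50737515 -0.08028792  0.19      ]
tip [ 0.4911207  -0.06780258  0.2       ] [ 0.50709928 -0.06959733  0.2       ]
0 [280.53140792 180.40985468] [267.8823794  190.92784138]
0.03 [280.96175352 174.42853628] [268.09983819 184.95936613]
0.07 [281.55928189 166.12356583] [268.40213511 176.66238409]
```

Run:
```python
from h import *
b=robot.camera('side');s=cv2.imread('pics/s0.png')
d=cv2.GaussianBlur(cv2.absdiff(b['color'],s),(3,3),0).max(2)
print(d[168:186,268:298])
```

```text
[[ 11  34  73  99 104 104 105 107 108 107 107 106 107 110 110 109 108 106
  105 104 103 105  97  65  26   9   7   7   7   6]
 [ 11  36  73  97 104 106 107 108 108 107 107 107 107 108 110 109 109 108
  108 107 106 107  97  61  22   9   8   8   7   7]
 [ 10  28  56  77  88  94  98 102 106 107 108 110 109 109 111 110 109 109
  109 108 107 107  95  57  20   9   8   6   6   8]
 [  8  14  26  38  49  57  67  78  88  95  99 104 107 109 111 110 109 109
  109 108 107 105  91  53  18   8   8   6   6   8]
 [  8   8  10  12  16  21  28  39  49  56  64  73  85 100 109 110 109 109
  111 110 109 106  89  50  16   7   8   7   6   7]
 [  9   8   7   7   9  10  12  15  16  20  25  32  50  81 102 107 107 108
  109 108 105 101  81  43  14   7   8   7   7   7]
 [  8   7   7   8   9   9  10  10   8  10  11  11  24  55  81  92  97  99
   96  86  76  72  58  29  10   8   9   9   9   8]
 [  6   8   8   8   8   8   9  10   9   9   9   8  11  27  44  54  62  68
   65  49  35  34  28  15   8   9   9   9   9   9]
 [  8   9   9   8   7   7   8   9   9   7   7   8   8  11  15  18  22  28
   29  21  13  12  11   9 
[... 450 characters left out ...]
  8   9   9   9   9   8
    8   8   7   7   7   9  10   9   9   9   9   8]
 [  7   7   7   8   9   9   9   9   9   9   8   8   9   9   8   8   9   9
    9   8   7   7   8   9  10   9   9   9   8   7]
 [  6   8   8   8   9   9   9   9  10  12  13  12  13  12  10   9   9   9
    8   8   7   8   9   9   9   8   8   9   8   8]
 [  7   8   8   8   8   8   8   8  14  25  30  30  30  29  24  17  12   9
    8   8   8   8   9  10  10   8   8   9   9   8]
 [  9   8   7   7   7   8   8  11  25  41  45  45  46  45  41  35  29  22
   15  12  10   8   8   8  10   9   8   7   7   8]
 [  8   8   8   7   7   9   9  15  33  47  49  49  50  50  49  48  45  39
   33  29  22  15  12  12  11   9   7   6   8   9]]
```

The side view puts the fingertip about 25 mm above its reported height, while the top view agrees with the reported y. That would explain the miss. I'll re-approach and go down in guarded steps. At 0.115 the body still clears the unit even if this reading is wrong.

Call:
carry_out --dr '[[0,0,0],[0,0,0],[0,0,0],[0,0,0],[0,0,0],[0,0,0],[0,0,0],[0,0,0],[0,0,0],[0,0,0],[0,0,0],[0,0,0],[0,0,0],[0,0,0]]' --translation '[[0.8,4,0],[1.6,8,0],[2.3,11.7,0],[2.3,11.7,0],[2.3,11.7,0],[2.3,11.7,-1],[2.3,11.7,-2],[2.3,11.7,-3],[2.3,11.7,-4],[2.3,11.7,-5],[2.3,11.7,-5.5],[2.3,11.7,-6],[2.3,11.7,-6.2],[2.3,11.7,-6.4]]' --grip '[0.3,0.3,0.3,0.3,0.3,0.3,0.3,0.3,0.3,0.3,0.3,0.3,0.3,0.3]'

```text
time: 6.35
position: [0.5208, 0.0458, 0.1299]
tool_rot: [0.995, -0.097, -0.0, -0.0]
ft_force: [0.3, 0.1, 0.4]
grip_width: 0.0259
```

Call:
carry_out --dr '[[0,0,0],[0,0,0],[0,0,0],[0,0,0]]' --translation '[[0,0,-0.4],[0,0,-0.8],[0,0,-1.2],[0,0,-1.5]]' --grip '[0.3,0.3,0.3,0.3]'

```text
time: 6.68
position: [0.5207, 0.046, 0.1149]
tool_rot: [0.995, -0.096, 0.0, -0.0]
ft_force: [-0.2, -0.0, -0.5]
grip_width: 0.0261
```

Call:
carry_out --dr '[[0,0,0],[0,0,0],[0,0,0],[0,0,0],[0,0,0]]' --translation '[[0,0,0],[0,0,0],[0,0,0],[0,0,0],[0,0,0]]' --grip '[0,0,0,0,0]'

```text
time: 7.1
position: [0.5209, 0.0458, 0.1154]
tool_rot: [0.995, -0.096, 0.0, 0.0]
ft_force: [0.2, 0.0, -0.9]
grip_width: 0.01
```

The width stopped at 10 mm, so the bar is between the tips and the height offset is real. I'll go 10 mm deeper for a better hold.

Call:
carry_out --dr '[[0,0,0],[0,0,0],[0,0,0],[0,0,0],[0,0,0],[0,0,0],[0,0,0],[0,0,0],[0,0,0],[0,0,0]]' --translation '[[0,0,0],[0,0,0],[0,0,-0.4],[0,0,-0.8],[0,0,-1],[0,0,-1],[0,0,-1],[0,0,-1],[0,0,-1],[0,0,-1]]' --grip '[0.3,0.3,0.3,0.3,0.3,0.3,0,0,0,0]' --newtons 40

```text
time: 7.93
position: [0.5208, 0.0459, 0.1054]
tool_rot: [0.995, -0.096, 0.0, 0.0]
ft_force: [0.2, -0.9, -0.1]
grip_width: 0.0093
```

Call:
carry_out --dr '[[0,0,0],[0,0,0],[0,0,0],[0,0,0],[0,0,0],[0,0,0],[0,0,0],[0,0,0],[0,0,0],[0,0,0],[0,0,0],[0,0,0],[0,0,0],[0,0,0],[0,0,0],[0,0,0],[0,0,0]]' --translation '[[-0.1,-0.5,0],[-0.3,-1.5,0],[-0.5,-2.5,0],[-0.7,-3.6,0],[-0.95,-4.8,0],[-1.2,-6,0],[-1.4,-7.2,0],[-1.65,-8.4,0],[-1.9,-9.6,0],[-2.1,-10.8,0],[-2.35,-12,0],[-2.6,-13.2,0],[-2.85,-14.4,0],[-3.1,-15.6,0],[-3.3,-16.8,0],[-3.45,-17.5,0],[-3.45,-17.5,0]]' --grip '[0,0,0,0,0,0,0,0,0,0,0,0,0,0,0,0,0]'

```text
time: 9.35
position: [0.4856, -0.131, 0.1054]
tool_rot: [0.995, -0.097, -0.0, 0.001]
ft_force: [-0.8, -2.8, 1.1]
grip_width: 0.0094
```

Call:
carry_out --dr '[[0,0,0],[0,0,0],[0,0,0],[0,0,0],[0,0,0]]' --translation '[[-0.08,-0.4,0],[-0.16,-0.8,0],[-0.24,-1.2,0],[-0.32,-1.6,0],[-0.32,-1.6,0]]' --grip '[0,0,0,0,0]'

```text
time: 9.77
position: [0.4827, -0.1457, 0.1054]
tool_rot: [0.995, -0.096, -0.0, 0.0]
ft_force: [-1.3, 0.1, 3.6]
grip_width: 0.0093
```

Call:
carry_out --dr '[[0,0,0],[0,0,0],[0,0,0],[0,0,0],[0,0,0]]' --translation '[[-0.06,-0.3,0],[-0.12,-0.6,0],[-0.18,-0.9,0],[-0.24,-1.2,0],[-0.24,-1.2,0]]' --grip '[0,0,0,0,0]'

```text
time: 10.18
position: [0.4808, -0.1551, 0.1053]
tool_rot: [0.995, -0.098, 0.0, -0.002]
ft_force: [2.2, 11.0, 5.4]
grip_width: 0.0092
```

Call:
carry_out --dr '[[0,0,0],[0,0,0],[0,0,0],[0,0,0]]' --translation '[[-0.06,-0.3,0],[-0.08,-0.4,0],[-0.08,-0.4,0],[-0.08,-0.4,0]]' --grip '[0,0,0,0]'

```text
time: 10.52
position: [0.4808, -0.155, 0.1053]
tool_rot: [0.995, -0.099, 0.001, -0.005]
ft_force: [9.2, 22.1, 6.2]
grip_width: 0.0092
```

The force rises to 22 N with no further motion, so the drawer is at its stop. Next I release, retreat and turn the jaws by 90°.

Call:
carry_out --dr '[[0,0,0],[0,0,0],[0,0,0],[0,0,0],[0,0,0],[0,0,0],[0,0,0],[0,0,0],[0,0,0.12],[0,0,0.24],[0,0,0.36],[0,0,0.48],[0,0,0.6],[0,0,0.72],[0,0,0.84],[0,0,0.96],[0,0,1.08],[0,0,1.2],[0,0,1.32],[0,0,1.32]]' --translation '[[0.06,0.4,0],[0.12,0.8,0],[0.12,0.8,0],[0.12,0.8,0],[0.12,0.8,3],[0.12,0.8,6],[0.12,0.8,10],[0.12,0.8,14],[-2,-2,18],[-4,-4,18],[-6,-6,18],[-8,-8,18],[-10,-10,18],[-12,-12,18],[-14,-14,18],[-16,-16,18],[-18,-18,18],[-20,-20,18],[-22,-22,18],[-22,-22,18]]' --grip '[0,0,0.35,0.35,0.35,0.35,0.35,0.35,0.35,0.35,0.35,0.35,0.35,0.35,0.35,0.35,0.35,0.35,0.35,0.35]'

```text
time: 12.18
position: [0.2565, -0.3856, 0.2851]
tool_rot: [0.846, 0.534, -0.002, 0.001]
ft_force: [0.2, 0.4, 0.2]
grip_width: 0.0305
```

Run:
```python
from h import *
a=shot('top','t5.png');b=shot('side','s5.png');print(robot.get_obs()['position'],robot.get_obs()['q'])
ims=[]
for c,p in((a,[.52,-.01,.12]),(b,[.51,-.01,.12])):
    u,v=proj(c,p).astype(int);u0,v0=u-40,v-52
    i=cv2.convertScaleAbs(c['color'],alpha=1.3)
    print(u0,v0);ims.append(cv2.resize(i[v0:v0+100,u0:u0+66],None,fx=6,fy=6,interpolation=cv2.INTER_CUBIC))
cv2.imwrite('pics/c5.png',np.hstack(ims))
```

```text
[ 0.2587378  -0.38203456  0.28488153] [-1.21854053e+00  2.00630845e-01  1.71187728e+00  1.37878076e-04
  1.22955549e+00 -7.69699149e-01]
222 171
239 148
```

View pics/c5.png

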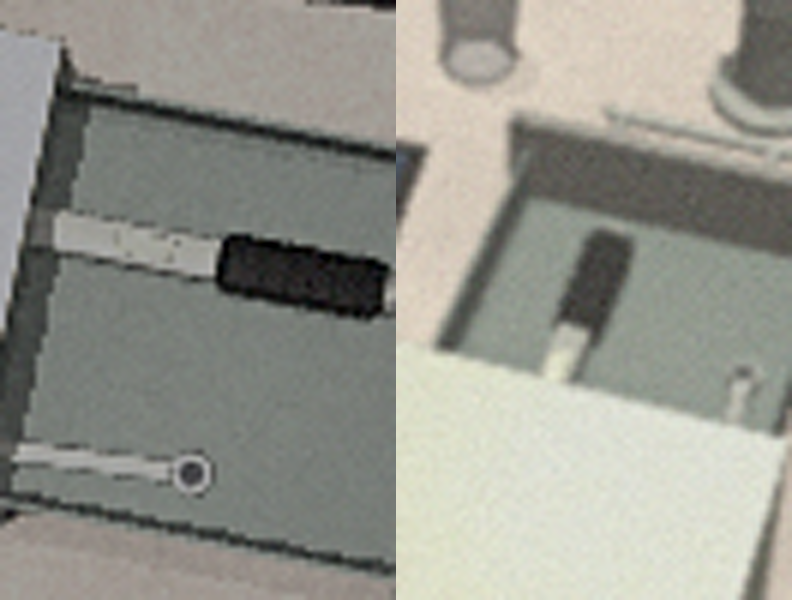

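The top crop shows the wrench's steel tube from (52,232) to (220,262), the black handle to about (388,290), and the small spanner at (190,470) well to the side.

Run:
```python
from h import *
a=robot.camera('top');b=robot.camera('side')
P={n:onz(a,222+u/6,171+v/6,z) for n,u,v,z in[('hstart',220,263,.124),('butt',390,289,.120),('tube',55,233,.123),('spring',190,470,.11),('edgeA',62,40,.18)]}
for k in P:print(k,np.round(P[k],4))
print('len',np.linalg.norm(P['hstart']-P['butt']))
d=P['butt']-P['tube'];d=d[:2]/np.linalg.norm(d[:2]);print('dir',d,np.degrees(np.arctan2(d[1],d[0])))
print('mid',P['hstart'][:2]-d*.074,'tool yaw tgt')
bs=onz(b,239+(612-396)/6,148+234/6,.120);hs=onz(b,239+(572-396)/6,148+328/6,.124);print('side butt,hstart',bs,hs)
e=np.array([.534,.101]);print('X of mid behind edge', -(P['hstart'][:2]-d*.074-e)@np.array([-.193,-.981]))
s=robot.get_obs();from scipy.spatial.transform import Rotation as R
y=R.from_quat(s['tool_rot']).as_matrix()[:,1];print('tool y',np.degrees(np.arctan2(y[1],y[0])))
```

```text
hstart [0.5466 0.0018 0.124 ]
butt [ 0.5334 -0.0844  0.12  ]
tube [0.5621 0.0852 0.123 ]
spring [0.4432 0.0172 0.11  ]
edgeA [0.651  0.0789 0.18  ]
len 0.08724186043511956
dir [-0.16679596 -0.98599143] -99.60158110672226
mid [0.55892278 0.07472429] tool yaw tgt
side butt,hstart [ 0.53348603 -0.0800844   0.12      ] [0.55022856 0.00878899 0.124     ]
X of mid behind edge -0.02096637884143377
tool y -25.52900055024029
```

The handle measures 87 mm against the expected 91, the two views agree to about 5 mm, and the wrench middle is about 20 mm outside the unit's edge. I'll go above the tube, 55 mm out from the edge.

Call:
carry_out --dr '[[0,0,0.1],[0,0,0.2],[0,0,0.27],[0,0,0.27],[0,0,0.27],[0,0,0.27],[0,0,0.27],[0,0,0.27],[0,0,0.27],[0,0,0.27],[0,0,0.27],[0,0,0.27],[0,0,0.27],[0,0,0.27],[0,0,0.27],[0,0,0.27],[0,0,0.27],[0,0,0.27]]' --translation '[[2,3,0],[4,6,0],[6,9,0],[8,12,0],[10,15,0],[12,18,0],[14,21,0],[16,24,0],[18,27,0],[20,30,0],[22,33,0],[25,36,0],[27,40,0],[29.5,42.7,0],[29.5,42.7,0],[29.5,42.7,0],[29.5,42.7,-4],[29.5,42.7,-4]]' --grip '[0.5,0.5,0.5,0.5,0.5,0.5,0.5,0.5,0.5,0.5,0.5,0.5,0.5,0.5,0.5,0.5,0.5,0.5]'

```text
time: 13.88
position: [0.5496, 0.0465, 0.2401]
tool_rot: [0.766, 0.643, -0.004, -0.004]
ft_force: [-2.0, -0.4, -1.7]
grip_width: 0.0435
```

Call:
carry_out --dr '[[0,0,0],[0,0,0]]' --translation '[[0,0,0],[0,0,0]]' --grip '[0.5,0.5]'

```text
time: 14.05
position: [0.5545, 0.0454, 0.246]
tool_rot: [0.766, 0.643, -0.0, -0.0]
ft_force: [1.0, -0.5, 0.7]
grip_width: 0.0439
```

Run:
```python
from h import *
b=shot('side');s=robot.get_obs();P=s['position'];print(P,s['q'],s['ft_force'])
u,v=proj(b,[.55,.03,.16]).astype(int);u0,v0=u-50,v-50
i=cv2.convertScaleAbs(b['color'],alpha=1.5)
i=cv2.resize(i[v0:v0+80,u0:u0+100],None,fx=7,fy=7,interpolation=cv2.INTER_CUBIC)
for q,col in((P,(0,0,255)),(P+[0,0,.027],(0,255,0))):
    cv2.drawMarker(i,tuple(int(k) for k in (proj(b,q)-[u0,v0])*7),col,0,12,1)
cv2.imwrite('pics/c6.png',i)
```

```text
[0.5552438  0.04529072 0.24671403] [-1.19154382e-01  3.83256013e-01  1.55151286e+00 -8.88812993e-05
  1.20491528e+00  5.59854832e-02] [ 0.17521774 -0.08959229  0.12074731]
```

View pics/c6.png

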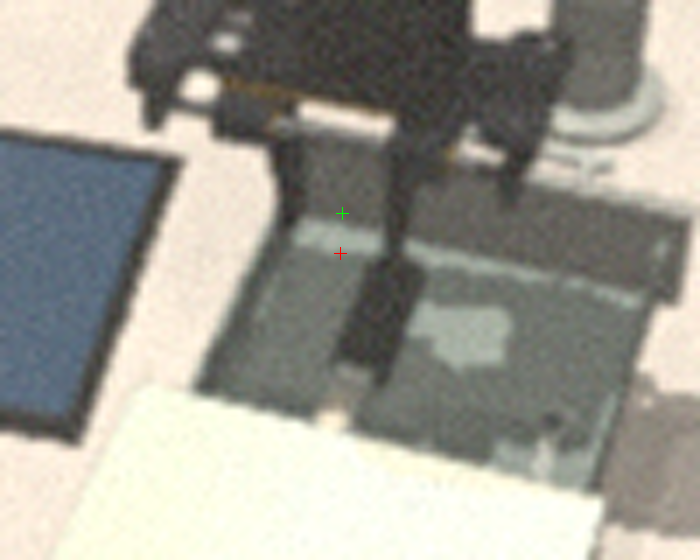

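Both fingers straddle the wrench line, with tips at about (290,225) and (395,255). The height offset can't be read exactly here, so I descend with force checks.

Call:
carry_out --dr '[[0,0,0],[0,0,0],[0,0,0],[0,0,0],[0,0,0],[0,0,0],[0,0,0],[0,0,0],[0,0,0],[0,0,0],[0,0,0]]' --translation '[[0,0,-2],[0,0,-4],[0,0,-6],[0,0,-8],[0,0,-9.5],[0,0,-11],[0,0,-12],[0,0,-12.8],[0,0,-13.4],[0,0,-13.7],[0,0,-13.7]]' --grip '[0.5,0.5,0.5,0.5,0.5,0.5,0.5,0.5,0.5,0.5,0.5]' --newtons 60

```text
time: 15.02
position: [0.5549, 0.0459, 0.1082]
tool_rot: [0.766, 0.643, 0.0, 0.0]
ft_force: [-0.8, 1.1, 0.5]
grip_width: 0.0434
```

Call:
carry_out --dr '[[0,0,0],[0,0,0],[0,0,0],[0,0,0],[0,0,0]]' --translation '[[0,0,-0.2],[0,0,-0.4],[0,0,-0.6],[0,0,-0.8],[0,0,-0.8]]' --grip '[0.5,0.5,0.5,0.5,0.5]'

```text
time: 15.43
position: [0.5546, 0.046, 0.1]
tool_rot: [0.766, 0.643, -0.0, -0.0]
ft_force: [0.0, -0.1, -0.4]
grip_width: 0.0433
```

Call:
carry_out --dr '[[0,0,0],[0,0,0],[0,0,0]]' --translation '[[0,0,-0.2],[0,0,-0.4],[0,0,-0.5]]' --grip '[0.5,0.5,0.5]'

```text
time: 15.68
position: [0.5547, 0.046, 0.095]
tool_rot: [0.766, 0.643, -0.0, -0.0]
ft_force: [-0.1, 0.9, -0.3]
grip_width: 0.0433
```

Call:
carry_out --dr '[[0,0,0],[0,0,0],[0,0,0]]' --translation '[[0,0,-0.2],[0,0,-0.4],[0,0,-0.4]]' --grip '[0.5,0.5,0.5]'

```text
time: 15.93
position: [0.5545, 0.046, 0.0908]
tool_rot: [0.766, 0.643, -0.0, -0.0]
ft_force: [0.6, -0.3, 0.2]
grip_width: 0.0437
```

Call:
carry_out --dr '[[0,0,0],[0,0,0],[0,0,0]]' --translation '[[0,0,-0.2],[0,0,-0.4],[0,0,-0.4]]' --grip '[0.5,0.5,0.5]'

```text
time: 16.18
position: [0.5546, 0.046, 0.0869]
tool_rot: [0.766, 0.643, -0.0, -0.0]
ft_force: [0.3, 0.1, -0.2]
grip_width: 0.0437
```

Call:
carry_out --dr '[[0,0,0],[0,0,0],[0,0,0]]' --translation '[[0,0,-0.2],[0,0,-0.4],[0,0,-0.4]]' --grip '[0.5,0.5,0.5]'

```text
time: 16.43
position: [0.5546, 0.046, 0.0829]
tool_rot: [0.766, 0.643, -0.0, -0.0]
ft_force: [0.2, -0.3, 0.0]
grip_width: 0.0436
```

Call:
carry_out --dr '[[0,0,0],[0,0,0],[0,0,0]]' --translation '[[0,0,-0.15],[0,0,-0.3],[0,0,-0.3]]' --grip '[0.5,0.5,0.5]'

```text
time: 16.68
position: [0.555, 0.046, 0.0811]
tool_rot: [0.766, 0.643, 0.0, 0.0]
ft_force: [-1.7, -0.2, 6.3]
grip_width: 0.0436
```

Light floor contact (6 N) at a reported 0.081 gives a tip offset of about +20 mm. I back off 3 mm and close.

Call:
carry_out --dr '[[0,0,0],[0,0,0],[0,0,0],[0,0,0],[0,0,0],[0,0,0],[0,0,0]]' --translation '[[0,0,0.35],[0,0,0.35],[0,0,0.35],[0,0,0.35],[0,0,0.35],[0,0,0.35],[0,0,0.35]]' --grip '[0.5,0,0,0,0,0,0]' --newtons 60

```text
time: 17.27
position: [0.5558, 0.0458, 0.0837]
tool_rot: [0.766, 0.643, 0.001, 0.001]
ft_force: [2.2, 0.3, -1.1]
grip_width: 0.0216
```

The width is 21.6 mm, so the flat tube is held. Now I raise the handle end by 13° about the head.

Call:
carry_out --dr '[[-0.028,0.005,0],[-0.056,0.01,0],[-0.084,0.015,0],[-0.112,0.02,0],[-0.14,0.025,0],[-0.168,0.03,0],[-0.196,0.035,0],[-0.224,0.0395,0],[-0.224,0.0395,0],[-0.224,0.0395,0]]' --translation '[[0,0,0.85],[0,0,1.6],[0,0,2.2],[0,0,2.75],[0,0,3.3],[0,0,3.9],[0,0,4.45],[0,0,5],[0,0,5],[0,0,5]]' --grip '[0,0,0,0,0,0,0,0,0,0]'

```text
time: 18.1
position: [0.5534, 0.0465, 0.1326]
tool_rot: [0.761, 0.639, -0.088, 0.072]
ft_force: [0.1, 0.2, -5.4]
grip_width: 0.0213
```

Run:
```python
from h import *
b=shot('side');a=shot('top');s=robot.get_obs();P=s['position'];print(P,s['q'],s['ft_force'],s['moment'],s['grip_width'])
u,v=proj(b,[.55,.0,.18]).astype(int);u0,v0=u-50,v-50
i=cv2.convertScaleAbs(b['color'],alpha=1.5)
i=cv2.resize(i[v0:v0+80,u0:u0+100],None,fx=7,fy=7,interpolation=cv2.INTER_CUBIC)
print(u0,v0)
for q,col in(([.533,-.083,.114],(0,0,255)),([.535,-.074,.196],(0,255,0))):
    cv2.drawMarker(i,tuple(int(k) for k in (proj(b,q)-[u0,v0])*7),col,0,12,1)
cv2.imwrite('pics/c7.png',i)
```

```text
[0.55354541 0.04587642 0.13269099] [ 0.01278973  0.56564685  1.62167993 -0.26297561  1.01609563  0.33263303] [ 0.71915472  0.14363068 -5.79236099] [ 0.15136339 -0.11103428  0.02621889] 0.021585928901452854
219 140
```

View pics/c7.png

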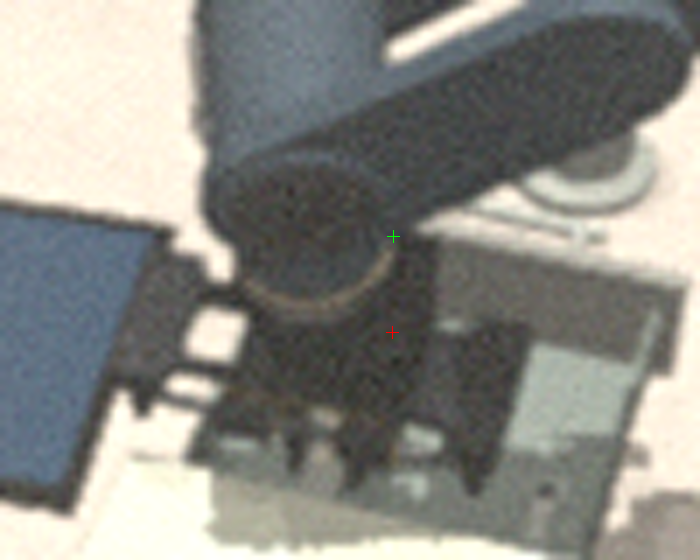

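The wrist carries the wrench's full weight (5.8 N) with no sign of other contact. I slide it outward and steepen to 20° on the way.

Call:
carry_out --dr '[[-0.017,0.003,0],[-0.034,0.006,0],[-0.0515,0.009,0],[-0.074,0.013,0],[-0.097,0.017,0],[-0.12,0.021,0],[-0.12,0.021,0],[-0.12,0.021,0],[-0.12,0.021,0]]' --translation '[[-0.17,-0.98,0.33],[-0.35,-1.97,0.67],[-0.52,-2.95,1],[-0.7,-3.94,1.43],[-0.87,-4.92,1.87],[-1.04,-5.9,2.3],[-1.22,-6.9,2.6],[-1.39,-7.9,2.9],[-1.39,-7.9,2.9]]' --grip '[0,0,0,0,0,0,0,0,0]'

```text
time: 18.95
position: [0.5407, -0.0354, 0.1637]
tool_rot: [0.755, 0.632, -0.133, 0.112]
ft_force: [-0.1, 0.6, -5.7]
grip_width: 0.0214
```

Call:
carry_out --dr '[[0,0,0],[0,0,0],[0,0,0],[0,0,0],[0,0,0],[0,0,0],[0,0,0],[0,0,0],[0,0,0],[0,0,0],[0,0,0],[0,0,0],[0,0,0]]' --translation '[[-0.17,-0.98,0.2],[-0.35,-1.97,0.4],[-0.52,-2.95,0.4],[-0.7,-3.94,0.4],[-0.87,-4.92,0.4],[-1.04,-5.9,0.4],[-1.22,-6.9,0.4],[-1.39,-7.9,0.4],[-1.57,-8.9,0.4],[-1.74,-9.85,0.4],[-1.85,-10.5,0.4],[-1.85,-10.5,0.4],[-1.85,-10.5,0.4]]' --grip '[0,0,0,0,0,0,0,0,0,0,0,0,0]'

```text
time: 20.03
position: [0.5223, -0.1383, 0.1667]
tool_rot: [0.755, 0.633, -0.133, 0.112]
ft_force: [0.5, -0.4, -6.1]
grip_width: 0.0216
```

Run:
```python
from h import *
a=shot('top');s=robot.get_obs();P=s['position'];print(P,s['ft_force'],s['grip_width'])
u,v=proj(a,[.56,.03,.16]).astype(int);u0,v0=u-40,v-50
i=cv2.convertScaleAbs(a['color'],alpha=1.4)
i=cv2.resize(i[v0:v0+90,u0:u0+110],None,fx=6,fy=6,interpolation=cv2.INTER_CUBIC)
print(u0,v0);cv2.imwrite('pics/c8.png',i)
```

```text
[ 0.52239999 -0.13792305  0.16669224] [ 0.19929041 -0.85094513 -5.2588239 ] 0.021329891730038623
209 159
```

View pics/c8.png

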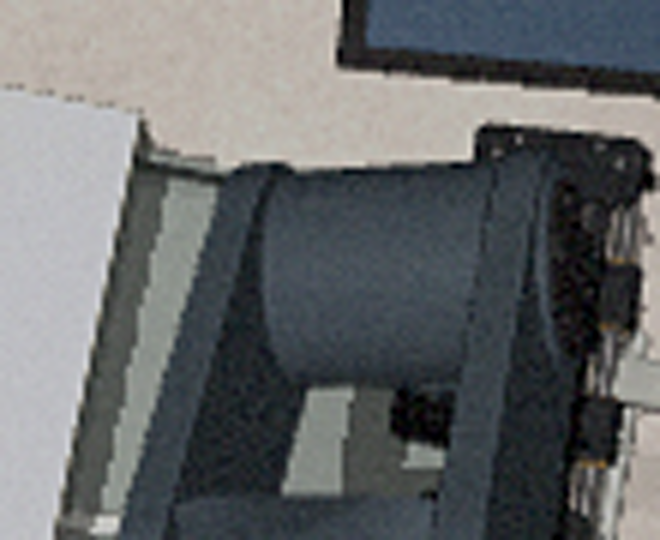

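The drawer floor in front of the unit's edge is clear, with no wrench in it from (140,200) to (220,200), so the head is out. I lift straight up and then level.

Call:
carry_out --dr '[[0,0,0],[0,0,0],[0,0,0],[0,0,0],[0,0,0],[0,0,0],[0.04,-0.007,0],[0.08,-0.014,0],[0.13,-0.022,0],[0.18,-0.031,0],[0.23,-0.04,0],[0.28,-0.049,0],[0.342,-0.06,0],[0.342,-0.06,0],[0.342,-0.06,0],[0.342,-0.06,0]]' --translation '[[0,0,1],[0,0,2.5],[0,0,4],[0,0,6],[0,0,8],[0,0,10],[0,0,12],[0,0,14],[0,0,16],[0,0,16],[0,0,16],[0,0,16],[0,0,16],[0,0,16],[0,0,16],[0,0,16]]' --grip '[0,0,0,0,0,0,0,0,0,0,0,0,0,0,0,0]'

```text
time: 21.42
position: [0.5221, -0.1375, 0.3269]
tool_rot: [0.766, 0.643, -0.001, 0.001]
ft_force: [0.3, -0.3, -6.2]
grip_width: 0.0214
```

Run:
```python
from h import *
b=shot('side');a=shot('top');s=robot.get_obs();P=s['position'];print(P,s['ft_force'],s['moment'],s['grip_width'],s['joint_velocities'].round(3))
ims=[]
for c,p in((a,[.53,-.05,.3]),(b,[.53,-.05,.3])):
    u,v=proj(c,p).astype(int);u0,v0=max(u-50,0),max(v-60,0)
    i=cv2.convertScaleAbs(c['color'],alpha=1.4)
    print(u0,v0);ims.append(cv2.resize(i[v0:v0+140,u0:u0+100],None,fx=4,fy=4,interpolation=cv2.INTER_CUBIC))
cv2.imwrite('pics/c9.png',np.hstack(ims))
```

```text
[ 0.5222671  -0.13715504  0.32675446] [-0.21231055  0.24718252 -5.82474008] [-0.20541197 -0.0984398  -0.01724885] 0.021961588024743045 [ 0.002  0.001 -0.     0.004 -0.004 -0.001]
230 156
227 96
```

View pics/c9.png

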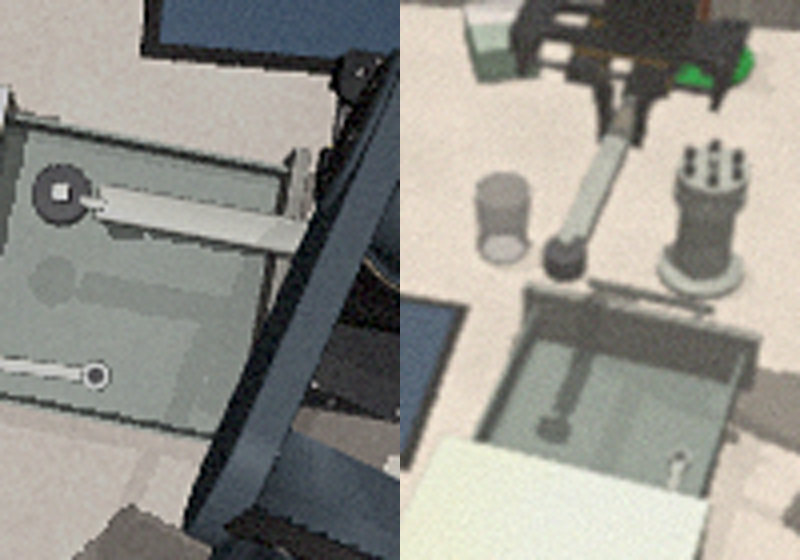

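The head is at top crop (61,192) and side crop (565,258), the wrench is in the jaws, and the drawer is open with the spanner in it. I triangulate the head height before handing in.

Run:
```python
from h import *
a=robot.camera('top');b=robot.camera('side');P=robot.get_obs()['position']
def tri(p,q):
    o1,d1=ray(a,*p);o2,d2=ray(b,*q)
    s=np.linalg.lstsq(np.c_[d1,-d2],o2-o1,rcond=None)[0]
    return o1+d1*s[0],np.linalg.norm(o1+d1*s[0]-o2-d2*s[1])
h,e=tri((245.25,204),(268.25,160.5));print('head',h,e,'grip z~',P[2]+.02+.019, 'sag deg',np.degrees(np.arcsin((P[2]+.03-h[2])/.18)))
```

```text
head [0.55520692 0.03720137 0.35490504] 0.0016453381667670983 grip z~ 0.36570530912468435 sag deg 0.573053881894298
```

```bash
python3 -c "
from h import *
print(robot.hand_in());print(robot.get_obs()['ft_force'],robot.get_obs()['grip_width'])"
```

```text
the job is handed in; nothing more can be done
None
the job is handed in; nothing more can be done
```

The job is handed in with the wrench held in the gripper, clear of the drawer unit. No verdict was reported.

**What I did**
- **Drawer:** I pulled it by the bar until the pull force rose to 22 N with no further movement. It started about 10 mm ajar.
- **Wrench:** I gripped the flat tube at 60 N and raised the handle end 13° with the head still under the panel. I then slid it outward, steepening to 20°, lifted it clear and levelled it.

**Last checks before hand-in**
- **Height and level:** the head is at z ≈ 0.355 m by two-view triangulation, and the wrench is level to about 1°. I did not measure the handle end directly. Both ends should be well above the required 0.21 m.
- **Grip:** opening 22 mm, matching the tube. The wrist carries 5.8 N, which is just the wrench's weight, and the arm is at rest.
- **Scene:** the last picture shows the drawer open with the spanner in it. The tablet, beaker and vessel look untouched by eye; I did not measure them.

**What disagreed**
- **Height offset:** the fingertips sat about 20 mm higher than the reported TCP height. Because of this the first grasp closed on nothing. I corrected it by going down in guarded steps and finding the drawer floor with a light 6 N touch.
- **Bar width:** the 11 mm bar read as 9 to 10 mm in the gripper.

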